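# Slide the coffee board out over the riser's edge

## Task

On the low white riser, push the serving board that carries the cup away from the robot until about 4 cm of it juts out over the riser's far edge, square to that edge, so that someone on the other side can take it. The cup rides along standing on the board: only push or slide the board, do not lift it, do not touch the cup, leave the empty board and everything else where they are, and finish clear of everything.

Things in the scene. Friction and masses are not known exactly. Their poses are not given: they have to be found in the camera images.
- riser: fixed low white bench, 280 (x) by 480 (y) by 50 mm high, flat top 50 mm above the counter. Origin: centre of its underside. Its +x axis points away from the robot, at right angles to the far long edge (yaw differs from run to run by up to 0.3 rad).
- riser_edge (a point): middle of the riser's far long edge, on the top surface (140 mm along the riser's +x from its centre). Same axes as the riser: x points out over the edge, y runs along the edge.
- cup_board: loose dark wooden serving board that carries the cup, 160 (x) by 110 (y) by 10 mm thick, about 0.25 kg, lying flat on the riser. Origin: centre of its underside. Its x axis runs along its 160 mm length towards the far edge, within 0.12 rad of the riser's x at the start. It may lie on the left or the right half of the riser; the centres of the two boards are about 240 mm apart.
- cup_board_front (a point): middle of the far 110 mm side of cup_board, at its underside (80 mm along the board's +x from its centre). Its x in the frame of riser_edge is the overhang.
- cup: loose white cup without handle, 64 mm across the rim, 58 mm high, about 0.13 kg, standing on cup_board near its middle (centre 5 to 25 mm towards the far end). Origin: centre of its underside.
- empty_board: a second loose board just like cup_board, with nothing on it, on the other half of the riser. Leave it alone. Origin: centre of its underside.
- tamper: bystander: steel coffee tamper, 52 mm across, 85 mm high, standing on the riser between the boards, on the far half. Origin: centre of its underside.
- spice_jar: bystander: small jar, 44 mm across, 65 mm high, standing on the riser between the boards, on the near half. Origin: centre of its underside.
- mug: bystander: white mug, 80 mm across, 95 mm high, with a handle, on the counter at the left. Origin: centre of its underside.
- syrup: bystander: bottle, 66 mm across, 220 mm high, on the counter at the left. Origin: centre of its underside.
- coffee_jar: bystander: jar, 90 mm across, 120 mm high, on the counter at the right. Origin: centre of its underside.
- jug: bystander: steel milk jug, 76 mm across, 90 mm high, on the counter at the right. Origin: centre of its underside.
- napkins: bystander: stack of paper napkins, 120 by 120 by 60 mm, on the counter at the left. Origin: centre of its underside.
Things that resemble listed ones, but are neither listed nor needed, are in the scene too. Leave any green look-alike of the cup_board alone.

How it is judged:
By the outcome, as a careful person would: the job done as asked, in the order asked, and still so for the second after the job is handed in, with the robot touching nothing.
It also fails if it takes over 48 s, if anything falls off the work surface, if the arm or the gripper's body presses on something with over 40 N, if the wrist force passes 120 N, or if a joint passes its speed limit or range.

## Robot

A 6-joint arm with a two-finger parallel gripper is mounted at the origin on the work surface. World frame = base frame: x ahead of the robot, y to its left, z up, the work surface at z = 0. Lengths are in mm, angles in rad, forces in N, time in s.
With the tool pointing down it reaches from about 350 to 775 mm from the base axis. Payload 7.3 kg.
Tool frame: the origin (TCP) lies on the front face of the gripper's body, between the roots of the fingers; the fingertips stand 66 mm ahead of it and the grasp point (between the pads) lies 47 mm ahead of it (bot.tip_extent is the distance from the TCP to the fingertips, in mm); z points along the fingers, y is the line along which they close (so a half turn about z gives the same grasp; the last joint's range is limited). The gripper opens to 92 mm and grips with 3 to 60 N. Pads are 19 mm wide; open, the fingers measure 130 mm over their backs; the gripper's body (75 mm by 190 mm) begins 47 mm behind the grasp point.
Start: joints at [1.02, 0.342, 1.524, -0, 1.275, -0.146], TCP at [206.748, 482.591, 292.241] pointing down, gripper open.
Joint ranges: [-2.53, 2.53], [-0.77, 2.02], [0.04, 2.7], [-1, 4.14], [0.28, 2.66], [-3.11, 3.11]. Speed limits (rad/s): [2.57, 2.57, 3.14, 3.14, 3.14, 3.14].

## Interface

Orientations are given as [roll, pitch, yaw] about the fixed x, y, z axes, in that order (R = Rz(yaw) Ry(pitch) Rx(roll)).
In Python, from plant import readout, viewer, order, bot gives the robot as it stands.
- The arm moves only by the shell command python3 -m creep 'ROWS'. ROWS is text: rows parted by semicolons, each of 7 numbers parted by spaces: the shift along the world's x, y, z in m, then the turn, a rotation vector about the world's x, y, z in rad, then the opening in per cent of the stroke, from 0 (shut) to 100 (fully open). A call has 1 to 8 rows; each row shifts and turns the commanded pose from where the row before left it; what a row does not reach is not made up. A row lasts 1/12 s, in which the tool goes at most 41.7 mm and 7.16 degrees, less where a joint would pass 70% of its speed; a pose out of reach is approached as far as the arm can. A call is refused whole if a number of a shift passes 0.0417 or a number of a turn 0.125, either way. A call with a gripper value outside its range is refused whole. The fingers move at their own pace and stop on an object; the grip force is fixed at half the most. Time passes only in rows, so rows that do not move let the fingers close. It gives the time, the measured TCP pose, the force, the opening and the grip force at its end, in the units of the state.
- readout.get_obs(): the state, without advancing time (a new reading comes with each control period).
- viewer.capture(name): name is "scene" or "top" or "wrist"; returns the picture (400x640x3 uint8, red, green, blue); there is no depth.
- viewer.camera_info(name): a dict with "fx", "fy", "cx", "cy" (pixels), "origin" and "rotation" of the camera in the world. Camera axes: x right, y up, looking along -z (the intrinsics and any distortion apply to the point x, -y, -z); pixel columns grow to the right and rows downward; lengths in mm; the calibration is good to about 2 mm. A picture is of the moment at which its call begins: read the wrist's pose just before it. camera_info takes no time and is no camera call; for the wrist camera it gives the pose at the moment of the call.
- order.close_job(): hands the job in; it is judged then, once.
The state is a dict: "time": time; "joint_positions": joint angles; "dq": joint speeds; "tau": joint torques, N m; "tool_pos": TCP position; "tcp_rot": TCP orientation; "contact_force": force on the tool from outside, world axes, zero at the start; "moment": the same for the moment, N m; "grip_width": finger opening in mm; "finger_force": force on a finger pad.
Only numpy, scipy, OpenCV 4.12 (cv2) and the standard library are available. Lean on these libraries where they do the work, as an engineer would, in place of code of your own. Each camera call takes 0.05 s, during which the arm holds its last target. There are 200 camera calls.

## Working session

There is one attempt and no reset: what is moved stays moved. The work goes in short steps, Python scripts to look and compute and a shell command to move; the robot and the scene stay as the last step left them, time stands still between calls to the robot, and variables do not carry over. Pictures are saved under pics/ and viewed, at most 10 in all, crops included, and the job is handed in when it is done.

```bash
mkdir -p pics; ls
python3 - <<'E'
from plant import readout, viewer
import cv2,numpy as np
for n in ["scene","top"]:
    im=viewer.capture(n); cv2.imwrite(f"pics/{n}0.png",im[:,:,::-1]); print(n,viewer.camera_info(n))
o=readout.get_obs(); print(o)
E
```

```text
pics
scene {'fx': 480.39387332793495, 'fy': 480.39387332793495, 'cx': 320.59619225331033, 'cy': 200.93410786015409, 'origin': array([1497.41913791, -258.21333515, 1053.01048395]), 'rotation': array([ 0.78177504, -0.00808144,  1.32257253])}
top {'fx': 379.59108265431485, 'fy': 379.59108265431485, 'cx': 315.6657412042691, 'cy': 205.77170606816594, 'origin': array([ 360.81103472,  -11.08629894, 1143.66833094]), 'rotation': array([ 0.19423734, -0.02660836, -1.55561075])}
{'time': 0.1, 'joint_positions': array([ 1.02000998e+00,  3.42636172e-01,  1.52490922e+00,  4.28259729e-06,
        1.27540197e+00, -1.46022703e-01]), 'dq': array([-0.00017978, -0.00261159, -0.00366687, -0.00086959,  0.00150402,
        0.00056868]), 'tau': array([ 1.02343649e-03, -4.32004845e+01, -2.44693708e+01,  7.17431470e-02,
        5.28009573e-02, -5.50246671e-05]), 'tool_pos': array([206.59227019, 482.34919992, 291.62744217]), 'tcp_rot': array([-3.14025295e+00, -2.01168447e-04,  2.73682763e+00]), 'contact_force': array([ 1.35823071,  0.6650103 , -0.18469698]), 'moment': array([-0.0076308 ,  0.05204231, -0.01869574]), 'finger_force': 0.0, 'grip_width': 92.01827670483598}
```

View pics/top0.png

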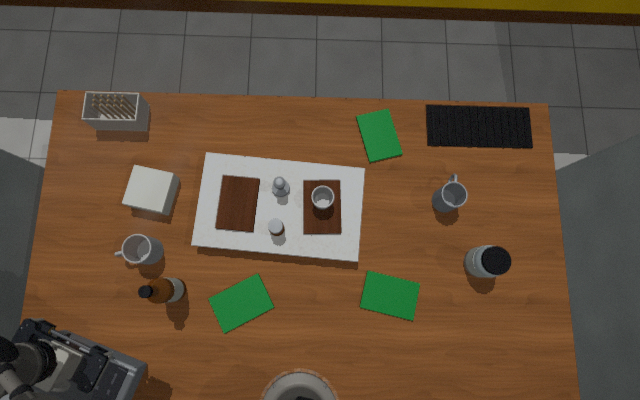

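View pics/scene0.png

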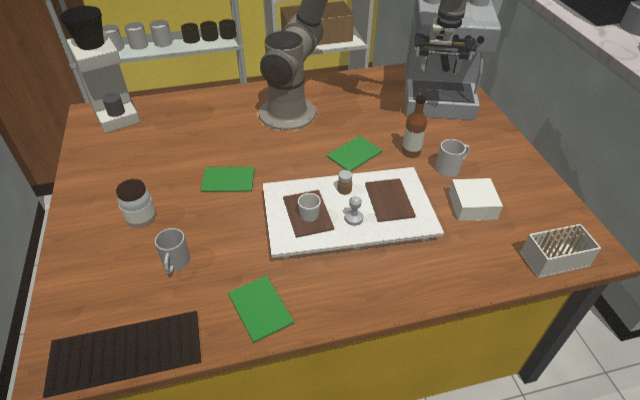

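The top view shows dark boards at (238,203), which is bare, and at (322,207), which has the cup at (322,198). The green look-alikes are at (240,303), (390,295) and (379,135). The dark board at (322,207) fits because it is the only one carrying the cup. Next I measure it and confirm it in an enlarged crop.

```bash
cat > h.py <<'E'
import cv2,numpy as np
from scipy.spatial.transform import Rotation as R
from plant import viewer,readout
def cast(info,uv,z):
    uv=np.atleast_2d(uv).astype(float)
    d=np.c_[(uv[:,0]-info["cx"])/info["fx"],-(uv[:,1]-info["cy"])/info["fy"],-np.ones(len(uv))]
    d=R.from_euler("xyz",info["rotation"]).apply(d); o=np.array(info["origin"])
    return o+d*((z-o[2])/d[:,2])[:,None]
def frame(c,axis_hint,L,W):
    pass
def poly(mask,seed):
    n,l,s,c=cv2.connectedComponentsWithStats(mask.astype(np.uint8))
    best=min(range(1,n),key=lambda i:np.hypot(*(c[i]-seed)) if s[i,4]>400 else 1e9)
    k=max(cv2.findContours((l==best).astype(np.uint8),cv2.RETR_EXTERNAL,cv2.CHAIN_APPROX_NONE)[0],key=cv2.contourArea)
    return k[:,0,:].astype(np.float32)
def rect(info,k,z):
    p=cast(info,k,z)[:,:2].astype(np.float32)
    (c,(w,h),a)=cv2.minAreaRect(cv2.convexHull(p))
    b=cv2.boxPoints((c,(w,h),a))
    e=[b[1]-b[0],b[2]-b[1]]; e=max(e,key=lambda v:abs(v[0]))
    yaw=np.arctan2(*(e*np.sign(e[0]))[::-1])
    return np.array(c),(w,h),yaw
def measure(im,info,sb,se):
    hsv=cv2.cvtColor(im,cv2.COLOR_RGB2HSV); V=hsv[...,2]; S=hsv[...,1]
    white=(V>165)&(S<50)
    rk=poly(white,(280,208)); hull=cv2.convexHull(rk).astype(np.int32)
    reg=np.zeros(V.shape,np.uint8); cv2.fillConvexPoly(reg,hull,1)
    dark=(S>90)&(V<130)
    dk=cv2.morphologyEx(dark.astype(np.uint8),cv2.MORPH_OPEN,np.ones((3,3)))
    return rect(info,rk,50),rect(info,poly(dk,sb),60),rect(info,poly(dk,se),60),white,dk
E
python3 - <<'E'
from h import *
im=cv2.imread("pics/top0.png")[:,:,::-1].copy(); i=viewer.camera_info("top")
r,b,e,w,d=measure(im,i,(322,207),(238,203))
for x in (r,b,e): print(x)
c=im[140:280,180:380]; m=np.dstack([w*255,d*255,0*d]).astype(np.uint8)[140:280,180:380]
cv2.imwrite("pics/c.png",cv2.resize(np.vstack([c,m])[:,:,::-1],None,fx=2.1*1,fy=2.1,interpolation=cv2.INTER_NEAREST))
print(cast(i,[[322,195],[276,226],[281,187],[278,182]],60))
E
```

```text
(array([576.66265869,  68.47291565]), (477.60589599609375, 277.6396484375), np.float32(-0.08160855))
(array([572.26342773, -55.41369629]), (154.243896484375, 105.22962188720703), np.float32(0.021114733))
(array([578.42712402, 189.93780518]), (107.51555633544922, 156.96115112304688), np.float32(-0.07868298))
[[606.99830363 -54.7492578   60.        ]
 [512.94041521  76.36558079  60.        ]
 [628.48433777  65.81591567  60.        ]
 [643.40811154  75.10733437  60.        ]]
```

View pics/c.png

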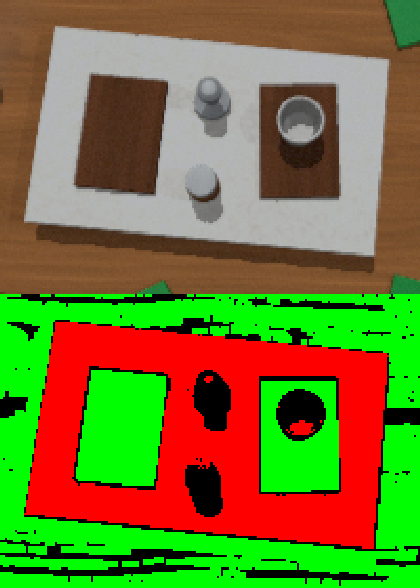

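The crop confirms it: the dark board carrying the white cup is the right-hand one in the top view, and the empty board is on the left. The board's overhang is about −55 mm and its yaw error about +0.10 rad. Next I locate the jar and tamper to check body clearance.

Run:
```python
from h import *
t=viewer.camera_info("top"); s=viewer.camera_info("scene")
C=np.array([576.66,68.47]); y=-.0816; M=np.array([[np.cos(y),np.sin(y)],[-np.sin(y),np.cos(y)]])
L=lambda p:(M@(p[0,:2]-C)).round(1)
for n,a,b,z in [("jar top",(276,227),(345,175),115),("knob",(279.5,181.5),(355,201),130),("tamper base",(281,190),(354,218),55),("cup rim",(322.5,197),(309,202),118),("syrup top",(146,292),(420,103),220)]:
    print(n,L(cast(t,a,z)),L(cast(s,b,z)),cast(t,a,z)[0].round())
# target TCP points in world for local (x,y)
for l in [(-105,-134),(-86,-134),(10.5,-134)]: print(l,(M.T@np.array(l)+C).round(1))
print(readout.get_obs()["tool_pos"])
```

```text
jar top [-74.2  -2.7] [-66.4  -0.9] [502.  72. 115.]
knob [50.1  1.1] [56.8  0.8] [627.  65. 130.]
tamper base [44.  1.] [50.6  3.8] [621.  66.  55.]
cup rim [  21.4 -121. ] [  29.2 -121.1] [588. -54. 118.]
syrup top [-271.3  272.6] [-240.   265.2] [329. 362. 220.]
(-105, -134) [461.1 -56.5]
(-86, -134) [480.  -58.1]
(10.5, -134) [576.2 -65.9]
[206.59227019 482.34919992 291.62744217]
```

```bash
python3 -m creep '0 0 .02 0 0 0 100;0 0 .03 0 0 0 80;.008 -.017 0 0 0 .01 60;.016 -.033 0 0 0 .02 50;.016 -.033 0 0 0 .02 50;.016 -.033 0 0 0 .02 50;.016 -.033 0 0 0 .02 50;.016 -.033 0 0 0 .02 50' && python3 -m creep '.016 -.033 0 0 0 .02 50;.016 -.033 0 0 0 .02 50;.016 -.033 0 0 0 .02 50;.016 -.033 0 0 0 .02 50;.016 -.033 0 0 0 .02 50;.016 -.033 0 0 0 .02 50;.016 -.033 0 0 0 .02 50;.016 -.033 0 0 0 .02 50' && python3 -m creep '.016 -.033 0 0 0 .02 50;.016 -.033 0 0 0 .02 50;.008 -.033 0 0 0 .02 50;0 -.01 0 0 0 .01 50;0 0 0 0 0 0 50;0 0 0 0 0 0 50'
```

```text
time: 0.77
tool_pos: [294.8, 299.0, 342.0]
tcp_rot: [-3.141, -0.0, 2.848]
contact_force: [0.9, 0.7, 0.3]
grip_width: 49.7
finger_force: 0.0
time: 1.43
tool_pos: [423.0, 34.8, 342.1]
tcp_rot: [3.141, -0.0, 3.008]
contact_force: [0.4, -0.3, 0.5]
grip_width: 45.6
finger_force: 0.0
time: 1.93
tool_pos: [462.5, -72.6, 341.8]
tcp_rot: [3.141, -0.001, 3.075]
contact_force: [-0.1, 0.4, -0.4]
grip_width: 45.9
finger_force: 0.0
```

```bash
python3 -m creep '-.001 .008 -.03 0 0 -.008 50;0 .008 -.03 0 0 -.007 50;0 0 -.035 0 0 0 50;0 0 -.035 0 0 0 50;0 0 -.025 0 0 0 50;0 0 -.015 0 0 0 50;0 0 0 0 0 0 50'
python3 - <<'E'
from h import *
o=readout.get_obs(); print(o["tool_pos"])
for n in ["top","scene"]:
    cv2.imwrite(f"pics/{n}1.png",viewer.capture(n)[:,:,::-1])
a=cv2.resize(cv2.imread("pics/top1.png")[130:330,160:420],None,fx=2,fy=2);b=cv2.resize(cv2.imread("pics/scene1.png")[120:320,210:470],None,fx=2,fy=2)
cv2.imwrite("pics/v1.png",np.vstack([a,b])[:,:,:][:800])
cv2.imwrite("pics/v1.png",cv2.resize(np.hstack([a,b]),(800,308)))
E
```

```text
time: 2.52
tool_pos: [459.8, -54.5, 169.5]
tcp_rot: [3.14, -0.006, 3.063]
contact_force: [-0.7, 0.4, -0.9]
grip_width: 46.3
finger_force: 0.0
[459.75548769 -54.47966837 169.47942622]
```

View pics/v1.png

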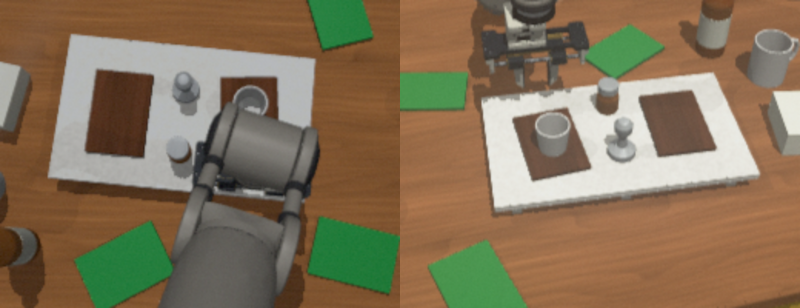

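The fingers stand behind the board's near side, at scene crop (520–555,75), and the body at top crop (195,165) clears the jar at (178,150). Descending the rest of the way.

```bash
python3 -m creep '0 -.001 -.02 0 0 0 50;0 0 -.015 0 0 0 50;0 0 -.008 0 0 0 50;0 0 -.006 0 0 0 50;0 0 0 0 0 0 50;0 0 0 0 0 0 50' && python3 -m creep '.003 -.00025 0 0 0 0 50;.003 -.00025 0 0 0 0 50;.003 -.00025 0 0 0 0 50;.003 -.00025 0 0 0 0 50;0 0 0 0 0 0 50'
python3 - <<'E'
from h import *
cv2.imwrite("pics/s2.png",cv2.resize(viewer.capture("scene")[130:270,240:460,::-1],None,fx=3,fy=3))
E
```

```text
time: 3.12
tool_pos: [462.2, -57.4, 124.0]
tcp_rot: [-3.141, 0.001, 3.062]
contact_force: [0.4, -0.6, 0.5]
grip_width: 45.9
finger_force: 0.0
time: 3.53
tool_pos: [474.6, -58.6, 123.5]
tcp_rot: [-3.141, 0.001, 3.062]
contact_force: [0.4, 0.1, 0.1]
grip_width: 45.8
finger_force: 0.0
```

View pics/s2.png

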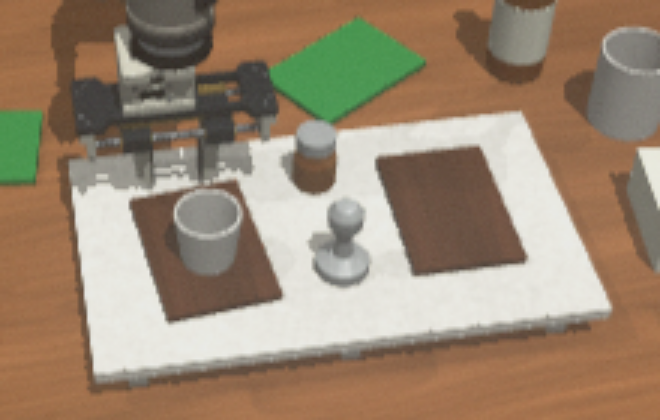

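The tips are on the riser just behind the board's near side (crop y≈180), 57 mm up. I'll lower 4 mm and push gently.

```bash
python3 -m creep '0 0 -.002 0 0 0 50;0 0 -.002 0 0 0 50;.001 0 0 0 0 0 50;.002 -.00025 0 0 0 0 50;.002 -.00025 0 0 0 0 50;.002 -.00015 0 0 0 0 50;.002 -.00015 0 0 0 0 50;.002 -.00015 0 0 0 0 50' && for i in 1 2 3; do python3 -m creep '.0025 -.0002 0 0 0 0 50;.0025 -.0002 0 0 0 0 50;.0025 -.0002 0 0 0 0 50;.0025 -.0002 0 0 0 0 50;.0025 -.0002 0 0 0 0 50;.0025 -.0002 0 0 0 0 50;.0025 -.0002 0 0 0 0 50;.0025 -.0002 0 0 0 0 50'; done; python3 -m creep '.002 -.00015 0 0 0 0 50;.001 0 0 0 0 0 50;0 0 0 0 0 0 50;0 0 0 0 0 0 50'
python3 - <<'E'
from h import *
cv2.imwrite("pics/s3.png",cv2.resize(viewer.capture("scene")[130:270,240:460,::-1],None,fx=3,fy=3))
E
```

```text
time: 4.25
tool_pos: [483.9, -59.0, 119.0]
tcp_rot: [3.141, -0.003, 3.062]
contact_force: [-4.5, 1.7, 3.0]
grip_width: 45.6
finger_force: 2.3
time: 4.92
tool_pos: [505.0, -61.0, 119.2]
tcp_rot: [3.141, 0.0, 3.062]
contact_force: [-2.9, 0.9, 0.6]
grip_width: 46.0
finger_force: 1.5
time: 5.58
tool_pos: [525.0, -62.6, 119.2]
tcp_rot: [3.142, 0.0, 3.062]
contact_force: [-2.3, 0.4, 0.7]
grip_width: 46.0
finger_force: 1.4
time: 6.25
tool_pos: [545.0, -64.2, 119.3]
tcp_rot: [3.142, 0.0, 3.062]
contact_force: [-3.0, 0.4, 0.4]
grip_width: 46.1
finger_force: 1.5
time: 6.58
tool_pos: [548.2, -64.4, 119.3]
tcp_rot: [-3.142, 0.001, 3.062]
contact_force: [-0.2, -0.8, -0.2]
grip_width: 45.9
finger_force: 0.4
```

View pics/s3.png

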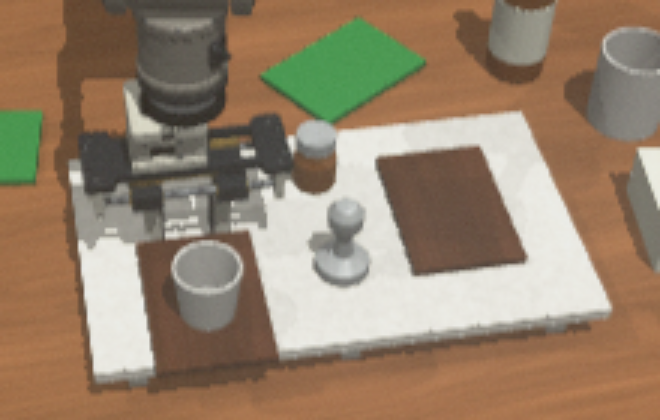

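The board is square in the scene and its far side, crop (155,370)–(275,360), is now at or past the riser edge. I'll measure from both cameras by fitting the far edges.

```bash
cat > m.py <<'E'
from h import *
import sys
C=np.array([576.66,68.47]); y0=-.0816
def run(tag):
    for n,rng in [("top",(306,338)),("scene",(296,330))]:
        im=viewer.capture(n); i=viewer.camera_info(n); cv2.imwrite(f"pics/{n}_{tag}.png",im[:,:,::-1])
        hsv=cv2.cvtColor(im,cv2.COLOR_RGB2HSV); V=hsv[...,2].astype(int); S=hsv[...,1]
        if n=="top": seed,ok=(321,190),slice(120,230)
        else: seed,ok=(307,242),slice(190,300)
        # riser far edge from reference picture (z=50); riser is fixed
        ref=cv2.cvtColor(cv2.imread(f"pics/{n}0.png"),cv2.COLOR_BGR2HSV)
        w=((ref[...,2]>165)&(ref[...,1]<50)).astype(np.uint8)
        k=poly(w,(280,208) if n=="top" else (352,210)); p=cast(i,k,50)[:,:2]
        M=np.array([[np.cos(y0),np.sin(y0)],[-np.sin(y0),np.cos(y0)]])
        q=(p-C)@M.T; f=q[(q[:,0]>120)&(abs(q[:,1])<200)]
        er=np.polyfit(f[:,1],f[:,0],1)
        d=((V<90)&(S>90)).astype(np.uint8); d=cv2.morphologyEx(d,cv2.MORPH_OPEN,np.ones((3,3)))
        k=poly(d,seed)
        q=(cast(i,k,60)[:,:2]-C)@M.T
        hi=q[:,0].max(); g=q[(q[:,0]>hi-14)&(q[:,1]>-165)&(q[:,1]<-80)]
        eb=np.polyfit(g[:,1],g[:,0],1); ym=-123
        print(n,"edge",er.round(4),"board front",eb.round(4),"overhang",round(np.polyval(eb,ym)-np.polyval(er,ym),1),"skew",round(er[0]-eb[0],3),"yrange",q[q[:,0]>hi-40,1].min().round(),q[q[:,0]>hi-40,1].max().round(),"V",np.median(V[d>0]))
if __name__=="__main__": run(sys.argv[1])
E
python3 m.py a
python3 - <<'E'
import cv2,numpy as np
a=cv2.imread("pics/top_a.png")[140:240,270:380];b=cv2.imread("pics/scene_a.png")[180:280,260:370]
cv2.imwrite("pics/v4.png",cv2.resize(np.hstack([a,b]),None,fx=3.6,fy=3.6,interpolation=0))
for n,x in(("top",[(321,160),(321,172),(300,150),(350,150),(321,165)]),("scene",[(312,245),(312,251),(312,254),(312,262),(400,255)])):
    im=cv2.imread(f"pics/{n}_a.png");h=cv2.cvtColor(im,cv2.COLOR_BGR2HSV);print(n,[(p,h[p[1],p[0]].tolist()) for p in x])
E
```

```text
Traceback (most recent call last):
  File "m.py", line 23, in <module>
    if __name__=="__main__": run(sys.argv[1])
                             ~~~^^^^^^^^^^^^^
  File "m.py", line 21, in run
    eb=np.polyfit(g[:,1],g[:,0],1); ym=-123
TypeError: expected non-empty vector for x
[ WARN:0@0.012] global loadsave.cpp:275 findDecoder imread_('pics/scene_a.png'): can't open/read file: check file path/integrity
Traceback (most recent call last):
TypeError: 'NoneType' object is not subscriptable
```

Run:
```python
import cv2,numpy as np
from plant import viewer
cv2.imwrite("pics/scene_a.png",viewer.capture("scene")[:,:,::-1])
a=cv2.imread("pics/top_a.png")[140:240,270:380];b=cv2.imread("pics/scene_a.png")[180:280,260:370]
cv2.imwrite("pics/v4.png",cv2.resize(np.hstack([a,b]),None,fx=3.6,fy=3.6,interpolation=0))
for n,x,r in(("top",321,range(154,190,2)),("scene",312,range(238,266,2))):
    h=cv2.cvtColor(cv2.imread(f"pics/{n}_a.png"),cv2.COLOR_BGR2HSV);print(n,[(y,*h[y,x].tolist()) for y in r])
```

```text
top [(154, 13, 153, 125), (156, 14, 155, 133), (158, 13, 166, 95), (160, 12, 161, 79), (162, 13, 181, 76), (164, 13, 188, 76), (166, 18, 27, 95), (168, 23, 19, 106), (170, 23, 18, 112), (172, 20, 20, 114), (174, 26, 17, 118), (176, 19, 16, 129), (178, 20, 17, 137), (180, 19, 14, 141), (182, 23, 17, 134), (184, 15, 16, 129), (186, 21, 15, 122), (188, 15, 17, 120)]
scene [(238, 23, 16, 128), (240, 13, 88, 102), (242, 11, 103, 106), (244, 12, 106, 103), (246, 11, 107, 100), (248, 12, 104, 101), (250, 12, 103, 102), (252, 12, 84, 79), (254, 14, 105, 97), (256, 14, 111, 101), (258, 13, 124, 123), (260, 13, 128, 146), (262, 12, 128, 149), (264, 13, 137, 155)]
```

View pics/v4.png

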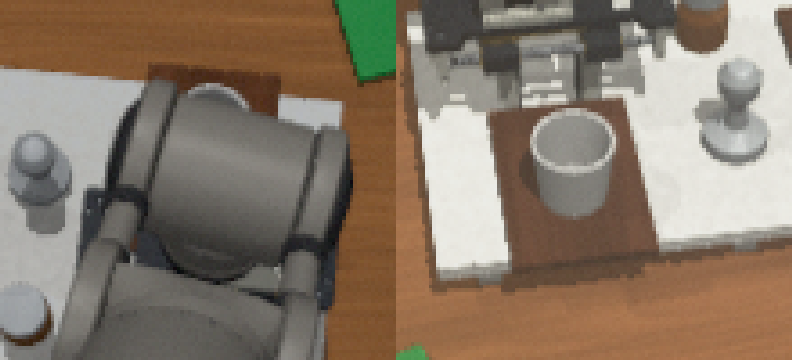

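The top crop shows the board's far side at (148,65)–(280,73), full-image (311,158)–(348,160), jutting past the riser edge. The cup stands at scene crop (572,160). I'll fit that edge column by column in the top view.

```bash
cat > m.py <<'E'
from h import *
import sys
C=np.array([576.66,68.47]); y0=-.0816
M=np.array([[np.cos(y0),np.sin(y0)],[-np.sin(y0),np.cos(y0)]])
i=viewer.camera_info("top")
def loc(p,z): return (cast(i,p,z)[:,:2]-C)@M.T
def cross(V,cols,rows,th,sign):
    out=[]
    for x in cols:
        v=cv2.blur(V,(3,1))[:,x]*sign
        for y in rows:
            if v[y]<th*sign<=v[y+1]: out.append((x,y+(th*sign-v[y])/(v[y+1]-v[y]))); break
    return np.array(out)
def fit(q):
    for _ in range(3):
        c=np.polyfit(q[:,1],q[:,0],1); r=abs(q[:,0]-np.polyval(c,q[:,1])); q=q[r<max(2.5*np.median(r),.5)]
    return c,len(q)
S=lambda im:cv2.cvtColor(im,cv2.COLOR_RGB2HSV)[...,1].astype(float)
ref=cv2.imread("pics/top0.png")[:,:,::-1].copy()
er,n1=fit(loc(cross(S(ref),range(215,355),range(140,185),80,-1),50))
def board(im):
    V=im.max(2).astype(float)
    c0,c1,top=map(int,sys.argv[2:5])
    return fit(loc(cross(V,range(c0,c1),range(top,top+25),103,-1),60))
im=viewer.capture("top"); cv2.imwrite(f"pics/top_{sys.argv[1]}.png",im[:,:,::-1])
eb,n2=board(im); print(er,n1,eb,n2,"overhang",np.polyval(eb,-123)-np.polyval(er,-123),"skew",er[0]-eb[0])
E
python3 m.py b 314 346 148
```

```text
[-6.55119549e-04  1.40044505e+02] 140 [-3.74198789e-03  1.52854169e+02] 27 overhang 13.189348947111199 skew 0.00308686833645019
```

```bash
python3 -m creep '.001 0 0 0 0 0 50;.0025 -.0002 0 0 0 0 50;.0025 -.0002 0 0 0 0 50;.0025 -.0002 0 0 0 0 50;.0025 -.0002 0 0 0 0 50;.0025 -.0002 0 0 0 0 50;.0025 -.0002 0 0 0 0 50;.0025 -.0002 0 0 0 0 50' && python3 -m creep '.0025 -.0002 0 0 0 0 50;.0025 -.0002 0 0 0 0 50;.0015 -.0002 0 0 0 0 50;.001 -.0002 0 0 0 0 50;0 0 0 0 0 0 50;0 0 0 0 0 0 50' && python3 m.py c 314 346 138
```

```text
time: 7.45
tool_pos: [566.4, -65.7, 119.3]
tcp_rot: [3.141, -0.0, 3.062]
contact_force: [-5.2, -0.4, 4.0]
grip_width: 46.2
finger_force: 2.6
time: 7.95
tool_pos: [574.0, -66.5, 119.2]
tcp_rot: [3.141, 0.001, 3.062]
contact_force: [-3.5, 0.5, 3.2]
grip_width: 45.9
finger_force: 1.7
[-6.55119549e-04  1.40044505e+02] 140 [-4.02370524e-03  1.78810426e+02] 31 overhang 39.180256661734404 skew 0.0033685856927316614
```

```bash
python3 -m creep '-.002 .0002 0 0 0 0 50;-.005 .0004 0 0 0 0 50;-.01 .0008 0 0 0 0 50;-.01 .0008 0 0 0 0 50;-.01 .0008 0 0 0 0 50;-.01 .0008 .005 0 0 0 50;-.01 .0008 .02 0 0 0 50;0 0 .03 0 0 0 50' && python3 -m creep '0 0 .04 0 0 0 50;0 0 .04 0 0 0 50;-.015 -.01 .04 0 0 0 50;-.02 -.03 .02 0 0 0 50;-.02 -.04 0 0 0 0 50;-.01 -.04 0 0 0 0 50;-.01 -.04 0 0 0 0 50;0 -.04 0 0 0 0 50' && python3 -m creep '0 -.04 0 0 0 0 50;0 -.04 0 0 0 0 50;0 -.03 0 0 0 0 50;0 0 0 0 0 0 50;0 0 0 0 0 0 50' && python3 m.py d 314 346 138
python3 - <<'E'
import cv2,numpy as np
from plant import viewer
a=cv2.imread("pics/top_d.png")[120:300,180:400];b=viewer.capture("scene")[120:300,240:460,::-1]
cv2.imwrite("pics/v5.png",cv2.resize(np.hstack([a,b]),None,fx=1.8,fy=1.8))
E
```

```text
time: 8.67
tool_pos: [513.6, -61.3, 172.7]
tcp_rot: [3.14, -0.007, 3.062]
contact_force: [1.1, 0.4, -0.9]
grip_width: 46.2
finger_force: 0.0
time: 9.33
tool_pos: [442.0, -260.1, 313.4]
tcp_rot: [-3.14, 0.001, 3.062]
contact_force: [1.0, -0.7, -0.1]
grip_width: 45.6
finger_force: 0.0
time: 9.75
tool_pos: [443.2, -369.9, 311.8]
tcp_rot: [3.141, 0.0, 3.059]
contact_force: [0.5, 1.4, 0.7]
grip_width: 46.0
finger_force: 0.0
[-6.55119549e-04  1.40044505e+02] 140 [-7.77444842e-03  1.78286987e+02] 32 overhang 39.118159576279055 skew 0.007119328870939436
```

View pics/v5.png

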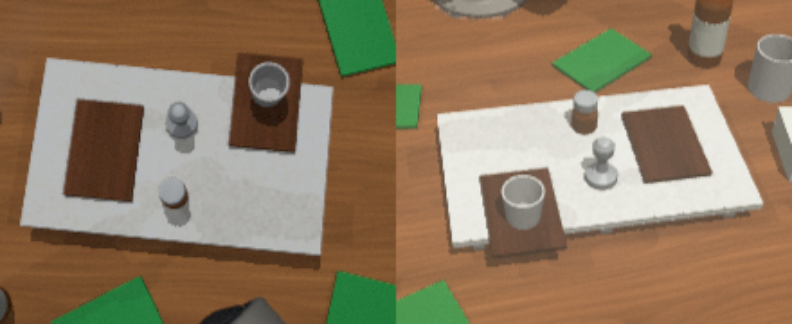

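The cup board, top crop (265,102), is square and juts out 39 mm with the cup upright at (269,85). The empty board, tamper and jar are unmoved, and the arm is clear.

```bash
python3 -c "
from plant import order
print(order.close_job())"
```

```text
the job is handed in; nothing more can be done
None
```

The job is handed in: the cup board juts about 39 mm over the riser's far edge, square to within 0.01 rad by the top camera, with the cup standing on it, nothing else visibly moved and the arm clear.

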